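# Slide the cover panel out over the tray

## Robot

A 6-joint arm with a two-finger parallel gripper is mounted at the origin on the work surface. World frame = base frame: x ahead of the robot, y to its left, z up, the work surface at z = 0. Lengths are in mm, angles in degrees, forces in N, time in s.
With the tool pointing down it reaches from about 375 to 925 mm from the base axis. Payload 5.7 kg.
Tool frame: the origin (TCP) lies midway between the tips of the shut fingers; the grasp point (between the pads) lies 19 mm behind it; z points along the fingers, y is the line along which they close (so a half turn about z gives the same grasp; the last joint's range is limited). The gripper opens to 88 mm and grips with 3 to 60 N. Pads are 20 mm wide; open, the fingers measure 115 mm over their backs; the gripper's body (75 mm by 178 mm) begins 61 mm behind the grasp point.
Start: joints at [64.395, 20.558, 86.54, -0, 72.909, -6.595], TCP at [195.439, 567.244, 222.623] pointing down, gripper open.
Joint ranges: [-170.27, 170.27], [-57.76, 135], [12.27, 136.19], [-55.21, 235.2], [11.17, 155.16], [-170.74, 170.74]. Speed limits (degrees/s): [136.94, 136.94, 180, 180, 180, 180].

## Interface

Orientations are given as [roll, pitch, yaw] about the fixed x, y, z axes, in that order (R = Rz(yaw) Ry(pitch) Rx(roll)).
In Python, from station import ctrl gives the robot as it stands.
- The arm moves only by the tool drive_tool, never from a script. Its argument "increments" is a list of rows, each a list of 5 numbers: the opening, from 0 (shut) to 1 (fully open), then the shift along the tool's x, y, z in m, then the turn about the tool's z in rad. A call has 1 to 5 rows; each row is the pose to reach, as a shift and turn from the pose commanded when the call began, along the tool's axes at that moment; what a row does not reach only later rows make up. A row lasts 1/8 s, in which the tool goes at most 62.5 mm and 10.7 degrees, less where a joint would pass 70% of its speed; a pose out of reach is approached as far as the arm can. A call with a gripper value outside its range is refused whole. The fingers move at their own pace and stop on an object; "newtons" is the grip in N (left out, the last holds). Time passes only in rows, so rows that repeat a pose let the fingers close. It gives the time, the measured TCP pose, the force, the opening and the grip force at its end, in the units of the state.
- ctrl.get_obs(): the state, without advancing time (a new reading comes with each control period).
- ctrl.capture(name): name is "scene" or "top" or "wrist"; returns a dict with "image" (400x640x3 uint8, red, green, blue), "vertical_fov" (degrees; the focal length in pixels is half the picture's height over the tangent of half this angle, whatever the lens; pixels are square), "cx", "cy" (the principal point, pixels), "k1" (the pictures are not rectified: a ray, as slopes to the right and down, at radius r is drawn at 1 + k1 r^2 times it, then the intrinsics apply), "camera_from_world" (4x4, takes a point from world to camera coordinates). Camera axes: x right, y up, looking along -z (the intrinsics and any distortion apply to the point x, -y, -z); pixel columns grow to the right and rows downward; lengths in mm; the calibration is good to about 2 mm. A picture is of the moment at which its call begins. There is no depth.
- ctrl.finish_job(): hands the job in; it is judged then, once.
The state is a dict: "time_s": time; "joints": joint angles; "qvel": joint speeds; "effort": joint torques, N m; "tcp_pos": TCP position; "orientation": TCP orientation; "force": force on the tool from outside, world axes, zero at the start; "wrist_torque": the same for the moment, N m; "width": opening from 0.0 (shut) to 1.0 (fully open); "grasp_force": force on a finger pad.
Only numpy, scipy, OpenCV 4.12 (cv2) and the standard library are available. Lean on these libraries where they do the work, as an engineer would, in place of code of your own. Each camera call takes 0.05 s, during which the arm holds its last target. There are 200 camera calls.

## Task

Push the flat metal cover panel along the raised ledge towards the end past which the shallow white tray stands, until about a third of the panel's length sticks out past that end of the ledge and its edge can be got hold of. Leave it lying flat on the ledge with its long side flush against the fence at the back, and do not disturb the tray, the jar or the vials. Only push it: do not lift it off the ledge, and do not let it fall.

Things in the scene. Friction and masses are not known exactly. Their poses are not given: they have to be found in the camera images.
- ledge: Brown wooden bench riser, fixed: flat top 150 mm deep (x), 300 mm long (y), 60 mm above the bench, front and both ends open. Origin: on the bench under the middle of the top; x points away from the robot to the fence, y along the ledge. The fence runs along the whole far (+x) side: inner face at x = +65 mm, 10 mm thick, rising 15 mm above the top. The ends are at y = +150 and -150 mm.
- plate: Flat bare aluminium cover panel with a small dark dot (screw hole) in each corner, 80 mm wide (x), 130 mm long (y), 6 mm thick, about 0.17 kg, lying loose on the ledge with its long side roughly along the fence, a little clear of it. Origin: centre of its underside; z up.
- tray: Empty shallow white plastic tray, 130 x 130 mm, 25 mm high, loose on the bench just past one end of the ledge (either end). Origin: centre of its underside. It shows which end the panel goes to.
- jar: Closed amber jar with black cap, 60 mm diameter, 80 mm high, standing loose on the bench past the other end of the ledge. Origin: centre of its underside.
- vial_a: Glass vial with blue cap, 27 mm diameter, 55 mm high, standing loose on the bench in front of the ledge. Origin: centre of its underside.
- vial_b: Another vial like vial_a, also standing in front of the ledge. Origin: centre of its underside.
Things that resemble listed ones, but are neither listed nor needed, are in the scene too. Of the things shaped like the plate, the aluminium one is meant.

How it is judged (in metres and radians):
At the end, for the whole second after the job is handed in: The panel lies flat and still on the ledge, sticking out 28 to 58 mm past the end at the tray, its long side along the fence within 0.06 rad and its middle no more than 4.5 mm off the fence (((y of tray in the frame of ledge above 0.1 m and y of plate in the frame of ledge between 0.113 and 0.143 m) or (y of tray in the frame of ledge below -0.1 m and y of plate in the frame of ledge between -0.143 and -0.113 m)) and x of plate in the frame of ledge above 0.0205 m and angle between the y axis of plate and the y axis of ledge, either way round below 0.06 rad and angle between plate's own z axis and vertical below 0.04 rad and z of plate in the frame of ledge between 0.056 and 0.064 m and linear speed of plate below 0.01 m/s); the robot touches nothing.
It fails at once if the panel is lifted more than 8 mm off the ledge (z of plate in the frame of ledge above 0.068 m).
It fails at once if the panel tips up or falls off the ledge (angle between plate's own z axis and vertical above 0.3 rad or z of plate in the frame of ledge below 0.045 m).
It fails at once if the tray is shifted more than 20 mm or tipped (distance of tray from where it was at the start of the episode above 0.02 m or angle between tray's own z axis and vertical above 0.35 rad).
It fails at once if the jar is shifted more than 20 mm or tipped over (distance of jar from where it was at the start of the episode above 0.02 m or angle between jar's own z axis and vertical above 0.35 rad).
It fails at once if a vial is shifted more than 20 mm or tipped over (distance of any of vial_a, vial_b from where it was at the start of the episode above 0.02 m or angle between any of vial_a, vial_b's own z axis and vertical above 0.35 rad).
It also fails if it takes over 58 s, if anything falls off the work surface, if the arm or the gripper's body presses on something with over 40 N, if the wrist force passes 120 N, or if a joint passes its speed limit or range.

## Working session

There is one attempt and no reset: what is moved stays moved. The work goes in short steps, Python scripts to look and compute and a tool call to move; the robot and the scene stay as the last step left them, time stands still between calls to the robot, and variables do not carry over. Pictures are saved under pics/ and viewed, at most 10 in all, crops included, and the job is handed in when it is done.

Besides the shell and the picture viewer there is one more tool, called after "Call:" as name(argument=value, ...), one argument or row to a line, values as JSON. drive_tool: Moves the arm, as the interface text tells. Its arguments: {"type":"object","properties":{"increments":{"type":"array"},"newtons":{"type":"number"}},"required":["increments"]}

```bash
mkdir -p pics; cat > h.py <<'E'
import numpy as np, cv2, pickle
from station import ctrl
def cap(n,f):
    c=ctrl.capture(n); cv2.imwrite(f'pics/{f}.png',c['image'][:,:,::-1]); pickle.dump(c,open(f'pics/{f}.pkl','wb')); return c
def load(f): return pickle.load(open(f'pics/{f}.pkl','rb'))
def K(c):
    f=c['image'].shape[0]/2/np.tan(np.radians(c['vertical_fov'])/2)
    return np.array([[f,0,c['cx']],[0,f,c['cy']],[0,0,1.]]),np.array([c['k1'],0,0,0.])
def world(c,uv,z):
    k,d=K(c); T=np.array(c['camera_from_world']); R=T[:3,:3]; o=-R.T@T[:3,3]
    p=cv2.undistortPoints(np.array(uv,float).reshape(-1,1,2),k,d)[:,0]
    r=np.c_[p[:,0],-p[:,1],-np.ones(len(p))]@R
    return o+r*((z-o[2])/r[:,2])[:,None]
E
python3 - <<'E'
from h import *
for n in('scene','top'): 
    c=cap(n,n+'0'); print(n,c['vertical_fov'],c['k1'],np.round(c['camera_from_world'],2).tolist())
print(ctrl.get_obs())
E
```

```text
scene 48.020567002567425 -0.06755180605777066 [[0.53, 0.85, 0.0, -314.79], [-0.61, 0.38, 0.69, 326.43], [0.59, -0.37, 0.72, -1360.48], [0.0, 0.0, 0.0, 1.0]]
top 49.81990211022123 -0.10148358464443422 [[-0.03, -1.0, 0.02, 15.95], [0.99, -0.03, 0.11, -603.35], [-0.11, 0.02, 0.99, -1049.34], [0.0, 0.0, 0.0, 1.0]]
{'time_s': 0.1, 'joints': array([ 6.43939910e+01,  2.05927015e+01,  8.65906191e+01, -1.50116268e-04,
        7.29089347e+01, -6.59543139e+00]), 'qvel': array([ 0.0441486 , -0.12929311, -0.09023758, -0.03288227, -0.13555812,
       -0.03722795]), 'effort': array([ 5.53785248e-04, -5.16353452e+01, -2.71410656e+01,  6.77735964e-02,
        2.76985613e-02, -5.58437341e-05]), 'tcp_pos': array([195.19752963, 566.72102921, 221.91954984]), 'orientation': array([-1.79908339e+02, -1.04537826e-02,  1.60989458e+02]), 'force': array([ 0.5659082 ,  0.19730974, -1.02029351]), 'wrist_torque': array([-0.02566121, -0.02432375,  0.01420014]), 'grasp_force': 0.0, 'width': 1.00254829728003}
```

View pics/top0.png

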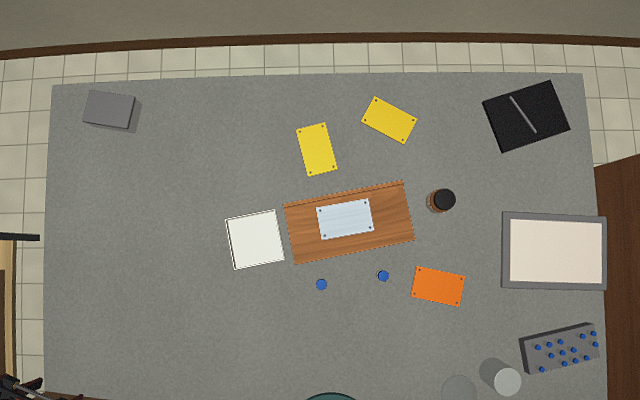

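View pics/scene0.png

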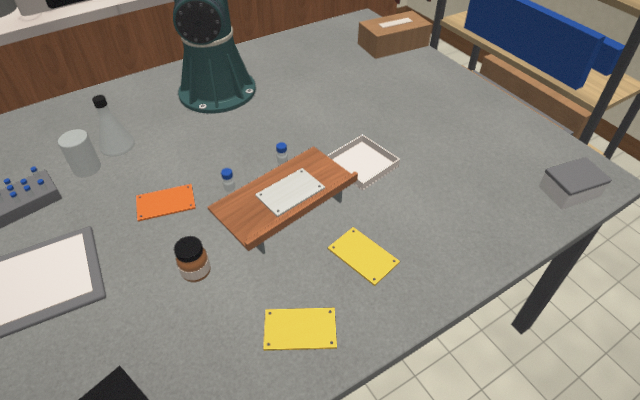

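The aluminium panel is the grey-white plate on the ledge at top (345,218). The other plates, yellow (317,149), yellow (389,119) and orange (438,286), are painted and lie on the bench, so they are decoys. The tray is at (255,240), the left (+y) end of the ledge. The jar is at (443,200), and the vials are at (321,284) and (383,275).

```bash
python3 - <<'E'
from h import *
c=load('top0'); im=c['image'][170:300,225:455,::-1]
cv2.imwrite('pics/crop0.png',cv2.resize(im,(0,0),fx=3.4,fy=3.4,interpolation=cv2.INTER_CUBIC))
E
```

```text
(no output)
```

View pics/crop0.png

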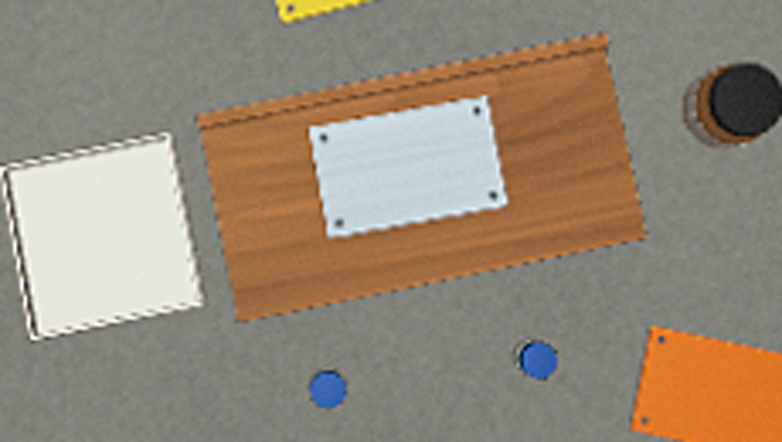

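The enlarged crop confirms a bare metal panel with four dark corner dots lying on the ledge: crop corners (311,127), (487,96), (506,206) and (328,237). The tray is past the left end and the jar past the right end.

```bash
cat >> h.py <<'E'
def frame(c,front,back,zf=60,zb=75):
    "ledge frame from front-edge corners (left,right; z60) and fence outer-top corners (z75): least squares"
    a=world(c,front,zf)[:,:2]; b=world(c,back,zb)[:,:2]
    W=np.vstack([a,b]); L=np.array([[-75,150],[-75,-150],[75,150],[75,-150]],float)
    mw,ml=W.mean(0),L.mean(0); H=(L-ml).T@(W-mw); th=np.arctan2(H[0,1]-H[1,0],H[0,0]+H[1,1])
    R=np.array([[np.cos(th),-np.sin(th)],[np.sin(th),np.cos(th)]]); t=mw-R@ml
    print('resid',np.round((L@R.T+t-W),1).tolist()); return R,t,th
E
python3 - <<'E'
from h import *
c=load('top0'); q=lambda l:[(225+(x+.5)/3.4-.5,170+(y+.5)/3.4-.5) for x,y in l]
R,t,th=frame(c,q([(238,321),(646,238)]),q([(198,116),(607,36)]))
print('ledge',t,np.degrees(th)); np.savez('ledge.npz',R=R,t=t,th=th)
def rep(n,uv,z): 
    w=world(c,uv,z)[:,:2]; print(n,np.round(w,0).tolist(),'L',np.round((w-t)@R,1).tolist())
P=q([(311,127),(487,96),(506,206),(328,237)]); rep('plate',P,66)
w=(world(c,P,66)[:,:2]-t)@R; print(w.mean(0), np.degrees(np.arctan2(-(w[0]-w[1])[0],(w[0]-w[1])[1])))
rep('jar',q([(745,100)]),80); rep('vials',q([(328,389),(540,359)]),55); rep('tray',q([(8,168),(168,134),(202,304),(36,339)]),25)
def toW(x,y): return R@np.array([x,y])+t
E
```

```text
resid [[-1.3, 0.5], [-1.3, -1.1], [1.1, 1.2], [1.4, -0.6]]
ledge [541.89463876 -60.61846219] 9.582178116136925
plate [[581.0, 19.0], [599.0, -108.0], [520.0, -119.0], [502.0, 9.0]] L [[51.3, 71.8], [48.7, -56.5], [-31.2, -53.7], [-27.9, 75.1]]
[10.25021536  9.19201243] -1.1436924151377303
jar [[590.0, -292.0]] L [[8.8, -236.2]]
vials [[394.0, 12.0], [410.0, -140.0]] L [[-133.6, 96.0], [-143.0, -56.7]]
tray [[560.0, 244.0], [582.0, 125.0], [456.0, 102.0], [434.0, 225.0]] L [[68.4, 297.5], [70.3, 176.2], [-57.6, 174.9], [-59.3, 299.4]]
```

Call:
drive_tool(
  increments=[
    [1,-0.041,-0.0435,0,0],
    [1,-0.082,-0.087,0,0],
    [1,-0.123,-0.1305,0,0],
    [1,-0.164,-0.174,0,0],
    [1,-0.205,-0.2175,0,0],
  ],
)

```text
time_s: 0.72
tcp_pos: [318.7, 293.0, 222.5]
orientation: [-180.0, 0.0, 161.0]
force: [1.5, 0.7, 0.1]
width: 1.0
grasp_force: 0.0
```

Call:
drive_tool(
  increments=[
    [1,-0.041,-0.0435,0,0],
    [1,-0.082,-0.087,0,0],
    [1,-0.123,-0.1305,0,0],
    [1,-0.164,-0.174,0,0],
    [1,-0.205,-0.2175,0,0],
  ],
)

```text
time_s: 1.35
tcp_pos: [441.7, 20.5, 222.6]
orientation: [180.0, 0.0, 161.0]
force: [1.3, 0.2, -0.3]
width: 0.999
grasp_force: 0.0
```

Call:
drive_tool(
  increments=[
    [1,-0.033,-0.033,0,-0.15],
    [1,-0.065,-0.0665,0,-0.3],
    [1,-0.065,-0.0665,0,-0.45],
    [1,-0.065,-0.0665,0,-0.5],
    [1,-0.065,-0.0665,0,-0.5],
  ],
)

```text
time_s: 1.98
tcp_pos: [480.9, -61.7, 222.3]
orientation: [180.0, -0.0, -170.4]
force: [-0.1, -0.4, 0.4]
width: 0.998
grasp_force: 0.0
```

Call:
drive_tool(
  increments=[
    [1,0,0,0.04,0],
    [1,0,0,0.08,0],
    [1,0,0,0.11,0],
    [1,0,0,0.13,0],
    [1,0,0,0.13,0],
  ],
)

```text
time_s: 2.6
tcp_pos: [479.7, -61.1, 91.4]
orientation: [179.9, -0.2, -170.4]
force: [0.7, 0.3, -0.0]
width: 1.0
grasp_force: 0.0
```

```bash
python3 - <<'E'
from h import *
cap('wrist','w1')
E
```

```text
(no output)
```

View pics/w1.png

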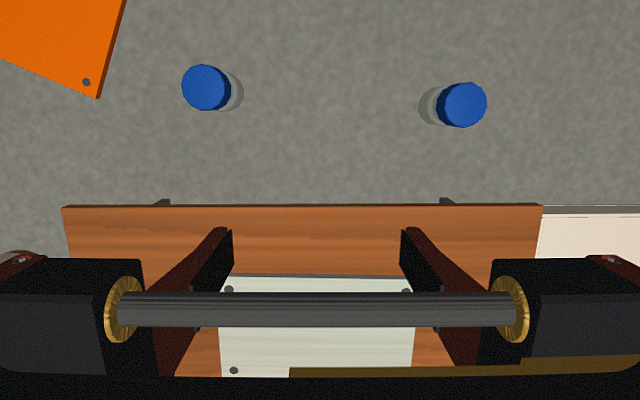

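The wrist view shows the plate's front edge at row 275 (columns 220–412), centred between the fingertips. The ledge's front edge is at row 207, so the tips come down on the bare ledge in front of the plate.

Call:
drive_tool(
  increments=[
    [1,0,0,0.01,0],
    [1,0,0,0.02,0],
    [1,0,0,0.026,0],
    [1,0,0,0.028,0],
    [1,0,0,0.028,0],
  ],
)

```text
time_s: 3.28
tcp_pos: [481.1, -61.7, 64.6]
orientation: [180.0, -0.0, -170.4]
force: [-0.4, -0.6, -1.3]
width: 1.002
grasp_force: 0.0
```

Call:
drive_tool(
  increments=[
    [1,-0.004,0,0,0],
    [1,-0.008,0,0,0],
    [1,-0.012,0,0,0],
    [1,-0.016,0,0,0],
    [1,-0.018,0,0,0],
  ],
)

```text
time_s: 3.9
tcp_pos: [499.2, -58.6, 64.7]
orientation: [-180.0, -0.0, -170.4]
force: [-1.7, -0.2, 0.9]
width: 1.002
grasp_force: 0.4
```

Call:
drive_tool(
  increments=[
    [1,0.003,0,0,0],
    [1,0.003,0,0.0022,0],
    [1,-0.001,0,0.0022,0],
    [1,-0.004,0,0.0022,0],
    [1,-0.007,0,0.0022,0],
  ],
)

```text
time_s: 4.53
tcp_pos: [505.9, -57.4, 62.4]
orientation: [180.0, -0.0, -170.4]
force: [-0.6, 0.1, -0.0]
width: 1.0
grasp_force: 0.3
```

Call:
drive_tool(
  increments=[
    [1,-0.002,0,0,0],
    [1,-0.004,0,0,0],
    [1,-0.005,0,0,0],
    [1,-0.006,0,0,0],
    [1,-0.006,0,0,0],
  ],
)

```text
time_s: 5.15
tcp_pos: [511.8, -56.5, 62.5]
orientation: [-180.0, 0.0, -170.4]
force: [-0.5, 0.0, -0.8]
width: 1.002
grasp_force: 0.1
```

Call:
drive_tool(
  increments=[
    [1,-0.001,0,0,0],
    [1,-0.002,0,0,0],
    [1,-0.003,0,0,0],
    [1,-0.003,0,0,0],
    [1,-0.003,0,0,0],
  ],
)

```text
time_s: 5.78
tcp_pos: [514.8, -55.9, 62.5]
orientation: [-180.0, 0.0, -170.4]
force: [-0.3, 0.8, 0.3]
width: 1.001
grasp_force: 0.3
```

```bash
python3 - <<'E'
from h import *
c=cap('scene','s1'); im=c['image'][120:270,180:400,::-1]
cv2.imwrite('pics/s1c.png',cv2.resize(im,(0,0),fx=3.6,fy=3.6,interpolation=cv2.INTER_CUBIC))
E
```

```text
(no output)
```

View pics/s1c.png

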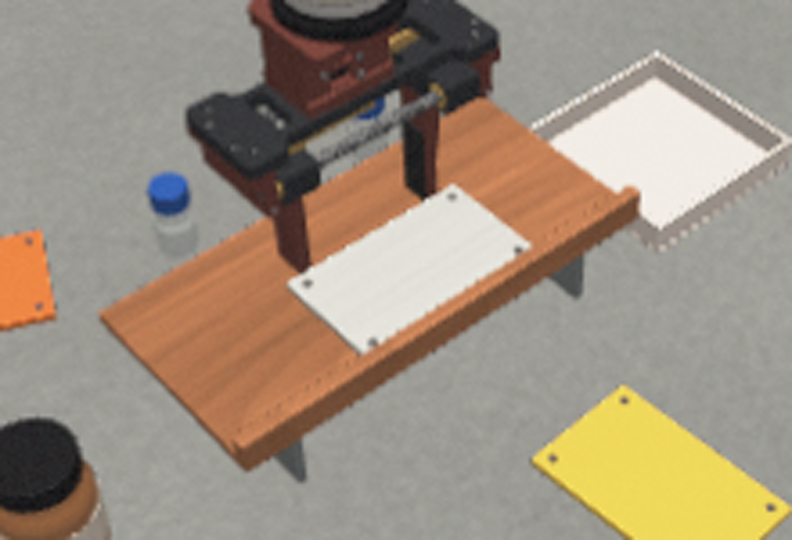

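Both fingertips touch the plate's front edge, which runs from (290,284) to (455,185) in the crop. The plate is nearly at the fence, so I keep pushing until the force rises.

Call:
drive_tool(
  increments=[
    [1,-0.001,0,0,0],
    [1,-0.002,0,0,0],
    [1,-0.002,0,0,0],
    [1,-0.002,0,0,0],
  ],
)

```text
time_s: 6.32
tcp_pos: [514.9, -55.8, 62.3]
orientation: [180.0, -0.2, -170.3]
force: [-5.5, -2.6, 3.8]
width: 0.996
grasp_force: 2.9
```

Call:
drive_tool(
  increments=[
    [1,-0.001,0,0,0],
    [1,-0.001,0,0,0],
    [1,-0.001,0,0,0],
  ],
)

```text
time_s: 6.7
tcp_pos: [514.9, -55.8, 62.2]
orientation: [180.0, -0.3, -170.3]
force: [-6.7, -4.2, 6.1]
width: 0.999
grasp_force: 4.1
```

Contact with the fence is solid. I back off, lift, shut the fingers and go round to the jar-side end of the plate.

Call:
drive_tool(
  increments=[
    [1,0.008,0,0,0],
    [1,0.012,0,-0.01,0],
    [1,0.012,0,-0.04,0],
    [0,0.012,-0.04,-0.04,0],
    [0,0.012,-0.094,-0.04,0],
  ],
)

```text
time_s: 7.32
tcp_pos: [522.6, -150.4, 103.9]
orientation: [-179.9, 0.1, -170.2]
force: [0.3, 0.0, 0.5]
width: 0.813
grasp_force: 0.0
```

Call:
drive_tool(
  increments=[
    [0,-0.03,0,0,0],
    [0,-0.06,0,0,0],
    [0,-0.06,0,0.02,0],
    [0,-0.06,0,0.025,0],
    [0,-0.06,0,0.025,0],
  ],
)

```text
time_s: 7.95
tcp_pos: [580.3, -139.9, 77.5]
orientation: [180.0, -0.0, -170.4]
force: [0.4, -0.3, 0.6]
width: 0.245
grasp_force: 0.0
```

```bash
python3 - <<'E'
from h import *
L=np.load('ledge.npz'); o=ctrl.get_obs(); print((o['tcp_pos'][:2]-L['t'])@L['R'],o['tcp_pos'],o['width'])
c=cap('scene','s2'); im=c['image'][120:270,180:400,::-1]
cv2.imwrite('pics/s2c.png',cv2.resize(im,(0,0),fx=3.6,fy=3.6,interpolation=cv2.INTER_CUBIC))
E
```

```text
[ 24.62350302 -84.58983687] [ 580.25558845 -139.92921142   77.53762638] 0.24465208211033562
```

View pics/s2c.png

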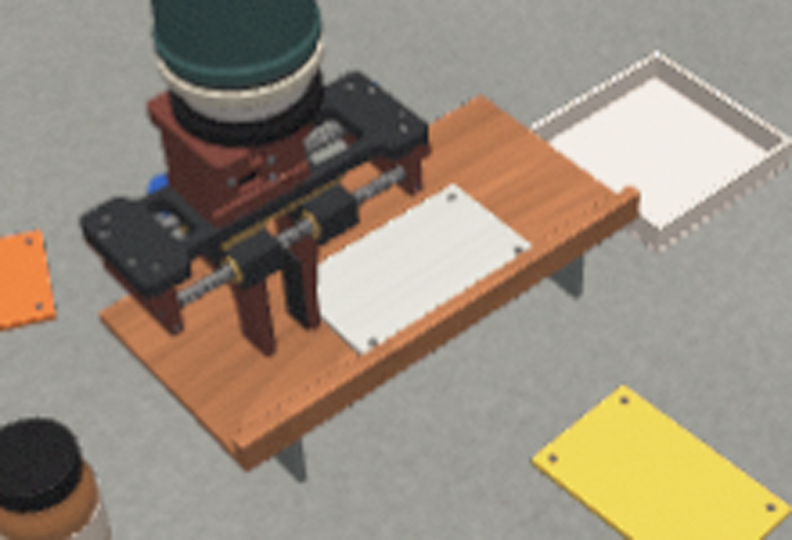

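The plate lies against the fence with its rear end at about (340,320) in the crop. The fingers are still closing just behind it, so I let them shut, lower and measure.

Call:
drive_tool(
  increments=[
    [0,0,0,0,0],
    [0,0,0,0,0],
    [0,0,0,0.005,0],
    [0,0,0,0.01,0],
    [0,0,0,0.0148,0],
  ],
)

```text
time_s: 8.62
tcp_pos: [580.5, -140.0, 62.1]
orientation: [180.0, -0.0, -170.4]
force: [0.3, 0.4, -0.4]
width: 0.003
grasp_force: 0.0
```

Call:
drive_tool(
  increments=[
    [0,0,0.003,0,0],
    [0,0,0.006,0,0],
    [0,0,0.01,0,0],
    [0,0,0.014,0,0],
    [0,0,0.018,0,0],
  ],
)

```text
time_s: 9.25
tcp_pos: [577.7, -122.0, 62.8]
orientation: [-180.0, 0.0, -170.4]
force: [0.6, -1.2, 0.3]
width: 0.001
grasp_force: 0.0
```

Call:
drive_tool(
  increments=[
    [0,0,0.004,0,0],
    [0,0,0.008,0,0],
    [0,0,0.012,0,0],
    [0,0,0.016,0,0],
    [0,0,0.02,0,0],
  ],
)

```text
time_s: 9.88
tcp_pos: [574.4, -102.4, 62.7]
orientation: [-180.0, 0.0, -170.4]
force: [0.5, -0.9, 0.9]
width: 0.005
grasp_force: 0.5
```

Call:
drive_tool(
  increments=[
    [0,0,0.005,0,0],
    [0,0,0.01,0,0],
    [0,0,0.015,0,0],
    [0,0,0.02,0,0],
    [0,0,0.025,0,0],
  ],
)

```text
time_s: 10.5
tcp_pos: [570.1, -77.6, 62.7]
orientation: [-180.0, 0.0, -170.4]
force: [-0.2, -1.3, 0.7]
width: 0.005
grasp_force: 0.6
```

Call:
drive_tool(
  increments=[
    [0,0,0.005,0,0],
    [0,0,0.01,0,0],
    [0,0,0.015,0,0],
    [0,0,0.02,0,0],
    [0,0,0.025,0,0],
  ],
)

```text
time_s: 11.12
tcp_pos: [565.9, -53.0, 62.7]
orientation: [-180.0, -0.0, -170.4]
force: [0.2, -1.8, 0.9]
width: 0.005
grasp_force: 0.7
```

Call:
drive_tool(
  increments=[
    [0,0,0.004,0,0],
    [0,0,0.008,0,0],
    [0,0,0.012,0,0],
    [0,0,0.015,0,0],
    [0,0,0.015,0,0],
  ],
)

```text
time_s: 11.75
tcp_pos: [563.3, -38.2, 62.6]
orientation: [180.0, -0.0, -170.4]
force: [0.9, 0.6, -0.2]
width: 0.005
grasp_force: 0.0
```

```bash
python3 - <<'E'
from h import *
L=np.load('ledge.npz'); o=ctrl.get_obs(); print((o['tcp_pos'][:2]-L['t'])@L['R'],o['tcp_pos'],o['width'])
c=cap('scene','s3'); im=c['image'][110:260,200:420,::-1]
cv2.imwrite('pics/s3c.png',cv2.resize(im,(0,0),fx=3.6,fy=3.6,interpolation=cv2.INTER_CUBIC))
E
```

```text
[24.79968311 18.59413923] [563.25309487 -38.15554501  62.57870749] 0.004825875403184013
```

View pics/s3c.png

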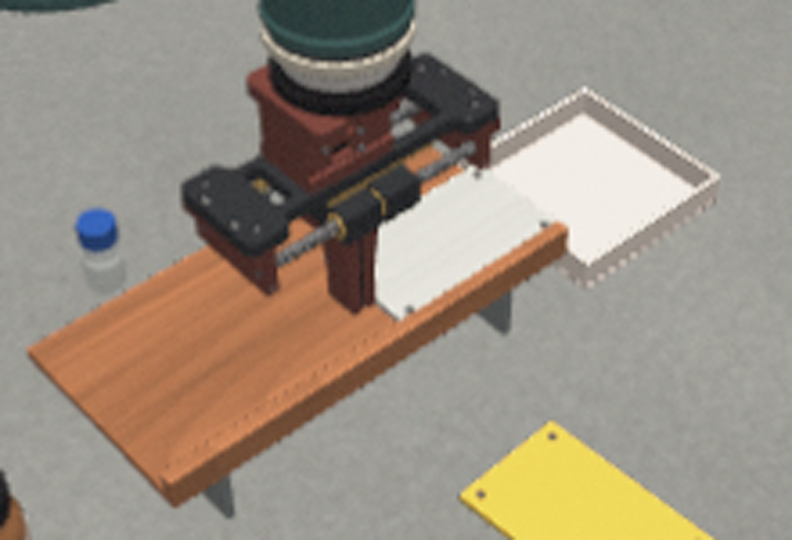

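The plate slid straight along the fence and its leading fence-side corner is at crop (553,222), close to the fence end at (567,228). I'll convert this to ledge coordinates.

```bash
python3 - <<'E'
from h import *
L=np.load('ledge.npz'); c=load('s3'); q=lambda x,y:[(200+(x+.5)/3.6-.5,110+(y+.5)/3.6-.5)]
for n,p,z in(('lead corner',(553,222),66),('rear corner',(403,318),66),('lead far corner',(480,168),66),('fence end outer',(567,230),75),('fence other end outer',(176,488),75)):
    print(n,np.round((world(c,q(*p),z)[0,:2]-L['t'])@L['R'],1))
E
```

```text
lead corner [ 59.2 152.5]
rear corner [60.1 27.8]
lead far corner [ -8.8 152.9]
fence end outer [ 76.7 146.7]
fence other end outer [  81.7 -149.3]
```

Call:
drive_tool(
  increments=[
    [0,0,0.004,0,0],
    [0,0,0.008,0,0],
    [0,0,0.012,0,0],
    [0,0,0.016,0,0],
    [0,0,0.02,0,0],
  ],
)

```text
time_s: 12.42
tcp_pos: [559.9, -18.5, 62.6]
orientation: [-180.0, -0.0, -170.4]
force: [-0.6, -0.6, -0.7]
width: 0.003
grasp_force: 0.4
```

Call:
drive_tool(
  increments=[
    [0,0,0.004,0,0],
    [0,0,0.008,0,0],
    [0,0,0.011,0,0],
    [0,0,0.013,0,0],
    [0,0,0.013,0,0],
  ],
)

```text
time_s: 13.05
tcp_pos: [558.0, -5.8, 62.7]
orientation: [180.0, 0.0, -170.4]
force: [-0.5, -0.0, -0.1]
width: 0.007
grasp_force: 0.0
```

Call:
drive_tool(
  increments=[
    [0,0,-0.006,0,0],
    [0,0,-0.015,0,0],
    [0,0,-0.015,-0.03,0],
    [1,0.04,-0.015,-0.06,0],
    [1,0.09,-0.015,-0.06,0],
  ],
)

```text
time_s: 13.68
tcp_pos: [474.0, -37.2, 124.8]
orientation: [-179.9, 0.3, -170.4]
force: [0.2, 0.4, -1.2]
width: 0.194
grasp_force: 0.0
```

```bash
python3 - <<'E'
from h import *
c=cap('scene','s4'); im=c['image'][110:260,200:420,::-1]
cv2.imwrite('pics/s4c.png',cv2.resize(im,(0,0),fx=3.6,fy=3.6,interpolation=cv2.INTER_CUBIC))
E
```

```text
(no output)
```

View pics/s4c.png

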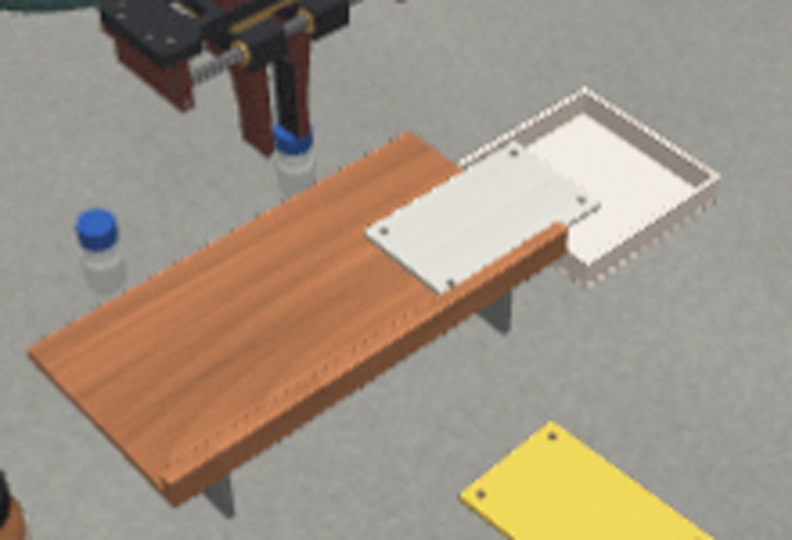

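The plate now overhangs the tray end and lies flat. Its corners are at (366,233), (601,206) and (440,292) in the crop, and its dots at (384,231), (514,153), (582,200) and (451,283).

```bash
python3 - <<'E'
from h import *
L=np.load('ledge.npz'); c=load('s4'); q=lambda x,y:(200+(x+.5)/3.6-.5,110+(y+.5)/3.6-.5)
f=lambda ps,z:(world(c,[q(*p) for p in ps],z)[:,:2]-L['t'])@L['R']
d=f([(384,231),(514,153),(582,200),(451,283)],66); print(np.round(d,1),d.mean(0))
for a,b in((0,1),(3,2)): v=d[b]-d[a]; print('ang',-v[0]/v[1])
print('ledge',np.round(f([(567,230),(176,488)],75),1),np.round(f([(410,132),(29,352)],60),1),'corner',np.round(f([(366,233),(601,206)],66),1))
E
```

```text
[[ -4.5  67.8]
 [ -5.1 179.7]
 [ 56.7 180.7]
 [ 57.2  68.5]] [ 26.07518086 124.17896529]
ang 0.005654184684941143
ang 0.003796652937897952
ledge [[  76.7  146.7]
 [  81.7 -149.3]] [[ -71.8  147.3]
 [ -68.4 -150.8]] corner [[-10.5  58.2]
 [ 68.7 185.7]]
```

Overhang is good: plate y is about 127 mm and its yaw about 0.01 rad off the ledge. The x estimate carries about 2 mm of uncertainty, so I make a gentle squaring push against the fence to be sure.

Call:
drive_tool(
  increments=[
    [1,-0.01,0.04,0,0],
    [1,-0.01,0.0885,0,0],
    [1,-0.01,0.0885,0,0],
    [1,-0.01,0.0885,0.01,0],
    [1,-0.01,0.0885,0.02,0],
  ],
)

```text
time_s: 14.35
tcp_pos: [467.1, 52.0, 101.9]
orientation: [-180.0, 0.0, -170.4]
force: [-0.1, -1.4, 0.2]
width: 0.809
grasp_force: 0.0
```

Call:
drive_tool(
  increments=[
    [1,0,0,0.01,0],
    [1,0,0,0.02,0],
    [1,0,0,0.03,0],
    [1,0,0,0.04,0],
    [1,0,0,0.04,0],
  ],
)

```text
time_s: 14.98
tcp_pos: [466.1, 53.1, 61.8]
orientation: [180.0, -0.1, -170.4]
force: [1.0, -0.3, 0.2]
width: 0.999
grasp_force: 0.0
```

Call:
drive_tool(
  increments=[
    [1,-0.006,0,0,0],
    [1,-0.012,0,0,0],
    [1,-0.018,0,0,0],
    [1,-0.024,0,0,0],
    [1,-0.024,0,0,0],
  ],
)

```text
time_s: 15.6
tcp_pos: [491.2, 57.1, 62.8]
orientation: [-180.0, 0.0, -170.4]
force: [1.1, -0.8, 0.2]
width: 1.0
grasp_force: 0.0
```

Call:
drive_tool(
  increments=[
    [1,-0.001,0,0,0],
    [1,-0.002,0,0,0],
    [1,-0.003,0,0,0],
    [1,-0.004,0,0,0],
    [1,-0.004,0,0,0],
  ],
)

```text
time_s: 16.23
tcp_pos: [494.4, 57.7, 62.6]
orientation: [-180.0, -0.0, -170.4]
force: [0.2, -0.3, 0.3]
width: 1.0
grasp_force: 0.0
```

Call:
drive_tool(
  increments=[
    [1,-0.001,0,0,0],
    [1,-0.002,0,0,0],
    [1,-0.002,0,0,0],
  ],
)

```text
time_s: 16.6
tcp_pos: [495.2, 58.0, 62.5]
orientation: [180.0, -0.1, -170.3]
force: [-2.7, -1.1, 1.1]
width: 0.999
grasp_force: 1.7
```

The fence stop is felt again at the same depth, so the plate is flush. I back off and check.

Call:
drive_tool(
  increments=[
    [1,0.006,0,0,0],
    [1,0.02,0,0,0],
    [1,0.025,0,-0.03,0],
    [1,0.04,0,-0.08,0],
    [1,0.08,0,-0.12,0],
  ],
)

```text
time_s: 17.23
tcp_pos: [418.4, 44.5, 184.4]
orientation: [-180.0, 0.2, -170.4]
force: [0.7, -0.5, 0.4]
width: 0.999
grasp_force: 0.0
```

Call:
drive_tool(
  increments=[
    [1,0.02,0,-0.02,0],
    [1,0.02,0,-0.02,0],
    [1,0.02,0,-0.02,0],
  ],
)

```text
time_s: 17.6
tcp_pos: [398.1, 41.4, 202.2]
orientation: [-180.0, 0.0, -170.4]
force: [0.5, 0.1, -0.4]
width: 1.002
grasp_force: 0.0
```

```bash
python3 - <<'E'
from h import *
c=cap('scene','s5'); im=c['image'][110:260,200:420,::-1]
cv2.imwrite('pics/s5c.png',cv2.resize(im,(0,0),fx=3.6,fy=3.6,interpolation=cv2.INTER_CUBIC))
E
```

```text
(no output)
```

View pics/s5c.png

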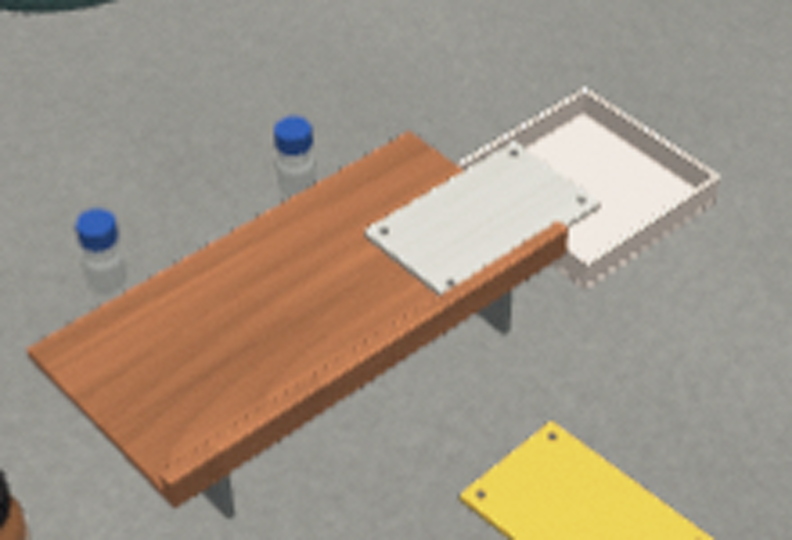

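The plate has the same dots as before, (384,231), (514,153), (582,200) and (451,283). It is flush and flat with about 42 mm of overhang, and the vials and tray look undisturbed.

```bash
python3 -c "
from station import ctrl
print(ctrl.finish_job())"
```

```text
the job is handed in; nothing more can be done
None
```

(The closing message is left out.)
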